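# Find the shaft flat, then hold the collar on it

## Task

Take the gearbox's bare upright shaft by its flat and turn it until the flat squarely faces the notched key rest. Then slip the loose collar over the shaft with its set screw on that flat, and press it down until it has pushed the spring-lifted bearing cover fully home. Finish holding it there, collar still gripped and pressed down so that the screw could be tightened with a key, and leave the marker, the jar and the file alone.

Things in the scene. Friction and masses are not known exactly. Their poses are not given: they have to be found in the camera images.
- gearbox: Small grey gearbox fixed to the table: dark foot plate 190 x 110 x 8 mm, block 110 x 90 mm with top 38 mm above the table, round boss to 44 mm, horizontal motor 34 mm thick on its +x side, to 111 mm from the shaft axis. Origin on the table under the shaft axis, z up. The key rest is on its -x side.
- key_rest (a point): Bottom of the notch of the key rest, a steel post with two ears on the gearbox, 47 mm from the shaft axis towards the gearbox's own -x, 58 mm above the table. The post is 12 x 24 mm, its ears reach 65.5 mm above the table.
- shaft: Upright steel D-shaft, 20 mm diameter, one flat on its own -x side: fingers feel 16 mm across it, up to 20 mm elsewhere. Origin on the axis 40 mm above the table, z up; top at 99.5 mm, last 3.5 mm tapered. Turns about z with 0.03 N m friction and stays where left. Start: yaw 0.5 to 1.4 rad more than the gearbox's (counter-clockwise from above); flat faces the key rest when the yaws agree.
- flat (a point): Point on the shaft's flat, 6 mm from the axis, middle of its 16 mm width, 85 mm above the table; axes as the shaft. The flat runs the whole visible length of the shaft.
- cover: Round aluminium bearing cover, 60 mm diameter, 5 mm thick, round the shaft on the boss. Origin at the centre of its underside: 50 mm above the table when lifted by its spring (start), 44 mm when home (a collar on it then has its underside at 49 mm). Slides straight down 6 mm against 4 N at first, 7 N when home; springs up again if let go, even under the collar's weight.
- collar: Loose dark steel ring, 43 mm outer diameter, 24 mm high, bore 22 mm, 0.12 kg, lying flat on the table. Origin at the centre of its underside, z up. Set screw on its own -x side, 12 mm up: head 9 mm wide, 4 mm proud of the rim; its 6 mm tip reaches to 7 mm from the axis, so the collar goes down the shaft only with the screw over the flat (within about 0.3 rad).
- screw (a point): Outer end of the collar's set screw, 25.5 mm from the collar's axis, 12 mm above its underside.
- marker: Bystander: black and white marker pen, 124 mm long, lying on the table in front of the gearbox. Origin under its middle.
- jar: Bystander: open white jar, 52 mm wide, 58 mm high, standing to the left of the collar. Origin at the centre of its underside.
- needle_file: Bystander: thin file with a red handle, 140 mm long, lying to the right of the gearbox. Origin under its middle.
There are look-alikes about, which are no part of the job. Leave any red look-alike of the gearbox alone.

How it is judged:
On the way:
1. the bare shaft, held in the fingers, is turned so that its flat faces the key rest (within 0.2 rad), the collar still off it (angle between the x axis of shaft and the x axis of gearbox, either way round below 0.2 rad and x of flat in the frame of gearbox below -0.004 m and contact force between the fingers and shaft above 1 N and horizontal distance between collar and shaft above 0.06 m), for 0.2 s.
At the end, for the whole second after the job is handed in: Flat faces the key rest within 0.25 rad; collar on the shaft within 3 mm and 0.09 rad of upright, screw on the flat within 0.35 rad, underside 47 to 51 mm up; cover home within 1.5 mm, pressed by the collar with over 1.5 N; fingers grip the collar with over 5 N; all still (angle between the x axis of shaft and the x axis of gearbox, either way round below 0.25 rad and x of flat in the frame of gearbox below -0.004 m and horizontal distance between collar and shaft below 0.003 m and angle between collar's own z axis and vertical below 0.09 rad and angle between the x axis of collar and the x axis of shaft, either way round below 0.35 rad and x of screw in the frame of shaft below -0.015 m and z of cover in the frame of gearbox below 0.0455 m and z of collar in the frame of gearbox between 0.047 and 0.051 m and contact force between collar and cover above 1.5 N and contact force between the fingers and collar above 5 N and linear speed of collar below 0.01 m/s); the arm keeps its last pose, push and grip.
It fails at once if the marker is pushed more than 20 mm (distance of marker from where it was at the start of the episode above 0.02 m).
It fails at once if the jar is pushed more than 20 mm (distance of jar from where it was at the start of the episode above 0.02 m).
It fails at once if the file is pushed more than 20 mm (distance of needle_file from where it was at the start of the episode above 0.02 m).
It also fails if it takes over 50 s, if anything falls off the work surface, if the arm or the gripper's body presses on something with over 40 N, if the wrist force passes 120 N, or if a joint passes its speed limit or range.

## Robot

A 7-joint arm with a two-finger parallel gripper is mounted at the origin on a cart in front of the work surface, level with it; the furniture and walls round the work are solid. World frame = base frame: x ahead of the robot, y to its left, z up, the work surface at z = 0. Lengths are in m, angles in rad, forces in N, time in s.
With the tool pointing down it reaches from about 0.4 to 0.875 m from the base axis. Payload 19.3 kg.
Tool frame: the origin (TCP) lies midway between the tips of the shut fingers; the grasp point (between the pads) lies 19 mm behind it; z points along the fingers, y is the direction in which the jaws open and shut (so a half turn about z gives the same grasp; the last joint's range is limited). The gripper opens to 85 mm and grips with 20 to 120 N. Pads are 22 mm wide; open, the fingers measure 114 mm over their backs; the gripper's body (76 mm by 85 mm) begins 54 mm behind the grasp point. The pads swing forward as they close: fully open they stand 13 mm farther back than shut.
Start: joints at [1.275, 0.521, -0.036, 1.599, 0.021, 1.021, -0.113], TCP at [0.14, -0.609, 0.231] pointing down, gripper open.
Joint ranges: [-2.91, 2.91], [-0.3, 2.13], [-1.5, 1.42], [0.17, 2.43], [-1.26, 4.41], [0.16, 1.93], [-2.52, 2.52]. Speed limits (rad/s): [1.89, 1.89, 2.39, 2.39, 3.01, 3.01, 3.01].

## Interface

Orientations are given as a unit quaternion [x, y, z, w].
In Python, from workcell import r gives the robot as it stands.
- The arm moves only by the tool move_arm, never from a script. Its argument "increments" is one flat list of numbers, 7 for each row, row after row: the turn, a rotation vector about the tool's x, y, z in degrees, then the shift along the tool's x, y, z in m, then the opening, from -1 (shut) to 1 (fully open). In form: [rx, ry, rz, dx, dy, dz, hand, rx, ry, rz, dx, dy, dz, hand, ...]. A call has 1 to 12 rows; each row is the pose to reach, as a shift and turn from the pose commanded when the call began, along the tool's axes at that moment; what a row does not reach only later rows make up. A row lasts 1/12 s, in which the tool goes at most 41.7 mm and 7.16 degrees, less where a joint would pass 70% of its speed; a pose out of reach is approached as far as the arm can. A call with a gripper value outside its range is refused whole. The fingers move at their own pace and stop on an object; "newtons" is the grip in N (left out, the last holds). Time passes only in rows, so rows that repeat a pose let the fingers close. It gives the time, the measured TCP pose, the force and the opening at its end, in the units of the state.
- r.read_state(): the state, without advancing time (a new reading comes with each control period).
- r.camera(name): name is "scene" or "top"; returns the picture (420x560x3 uint8, red, green, blue); there is no depth.
- r.calibration(name): a dict with "K" (3x3 intrinsics, pixels), "R" (3x3) and "t" (3): a world point X has camera coordinates R X + t. Camera axes: x right, y down, z forward; pixel columns grow to the right and rows downward; lengths in m; the calibration is good to about 2 mm. A picture is of the moment at which its call begins. calibration takes no time and is no camera call.
- r.close_job(): hands the job in, once; it reports no verdict.
Trained networks look in the newest picture that a camera, given by its name, has taken for a name from the list of things; names that differ only in an ending like _2 or _b are one class to them, and where a whole thing is asked for, a point or a joint stands for the part that bears it (a point fixed in the world has none). Each returns a list of dicts, best first, with "confidence" (0 to 1); they miss things now and then, are a little off and sometimes report something else, mostly with a low value. They report only what shows in the picture. A call takes as long as a camera call. They do not tell look-alikes from the thing itself.
- r.recognise(target, camera): "position" ([x, y, z] in m, in the coordinates of the camera as it stood for that picture, good to about 4 mm: the middle of the surface that is visible of it).
The state is a dict: "clock": time; "q": joint angles; "joint_velocities": joint speeds; "joint_torque": joint torques, N m; "position": TCP position; "tcp_rot": TCP orientation; "ft_force": force on the tool from outside, world axes, zero at the start; "ft_torque": the same for the moment, N m; "grip_width": finger opening in m.
Only numpy, scipy, OpenCV 4.12 (cv2) and the standard library are available. Lean on these libraries where they do the work, as an engineer would, in place of code of your own. Each camera call takes 0.05 s, during which the arm holds its last target.

## Working session

There is one attempt and no reset: what is moved stays moved. The work goes in short steps, Python scripts to look and compute and a tool call to move; the robot and the scene stay as the last step left them, time stands still between calls to the robot, and variables do not carry over. Pictures are saved under pics/ and viewed, and the job is handed in when it is done.

Besides the shell and the picture viewer there is one more tool, called by a JSON object that holds its "method" and its "body", one argument or row to a line. move_arm: Moves the arm, as the interface text tells. Its arguments: {"type":"object","properties":{"increments":{"type":"array"},"newtons":{"type":"number"}},"required":["increments"]}

```bash
mkdir -p pics; ls; cat > h.py <<'E'
import numpy as np, cv2
from workcell import r
def snap(c,n):
    im=r.camera(c); cv2.imwrite(f'pics/{n}.png',im[:,:,::-1]); return im
def cal(c):
    k=r.calibration(c); return [np.array(k[x],float) for x in('K','R','t')]
def proj(c,X):
    K,R,t=cal(c); p=(R@np.atleast_2d(X).T).T+t; p=p@K.T; return p[:,:2]/p[:,2:]
def ray(c,u,v,z):
    K,R,t=cal(c); o=-R.T@t; d=R.T@np.linalg.solve(K,[u,v,1]); return o+d*(z-o[2])/d[2]
def world(c,p):
    K,R,t=cal(c); return R.T@(np.array(p)-t)
E
python3 - <<'E'
from h import *
snap('scene','s0'); snap('top','t0')
for c in('scene','top'):
    K,R,t=cal(c); print(c,K.round(1).tolist(),(-R.T@t).round(3),R.round(2).tolist())
for n in('gearbox','shaft','collar','marker','jar','needle_file','key_rest','screw'):
    for c in ('top','scene'):
        print(n,c,[(world(c,d['position']).round(3).tolist(),round(d['confidence'],2)) for d in r.recognise(n,c)])
print(r.read_state())
E
```

```text
pics
scene [[394.4, 0.0, 284.9], [0.0, 394.4, 217.7], [0.0, 0.0, 1.0]] [-0.073  0.712  0.908] [[-0.72, -0.7, 0.02], [-0.47, 0.46, -0.75], [0.51, -0.55, -0.66]]
top [[452.5, 0.0, 275.2], [0.0, 452.5, 205.6], [0.0, 0.0, 1.0]] [0.443 0.051 1.424] [[-0.01, -1.0, -0.0], [-1.0, 0.01, -0.08], [0.08, -0.0, -1.0]]
gearbox top [([0.556, -0.004, 0.041], 0.89), ([0.644, -0.426, 0.039], 0.84)]
gearbox scene [([0.623, -0.409, 0.032], 0.92), ([0.535, 0.011, 0.036], 0.7)]
shaft top [([0.633, -0.424, 0.093], 0.43)]
shaft scene [([0.633, -0.416, 0.078], 0.54)]
collar top [([0.472, 0.299, 0.022], 0.47), ([0.392, 0.063, 0.011], 0.15)]
collar scene [([0.471, 0.308, 0.024], 0.51)]
marker top [([0.391, 0.063, 0.013], 0.64)]
marker scene [([0.39, 0.071, 0.016], 0.46)]
jar top [([0.487, 0.489, 0.04], 0.51)]
jar scene [([0.479, 0.497, 0.036], 0.73)]
needle_file top [([0.728, -0.186, 0.004], 0.58)]
needle_file scene [([0.727, -0.173, 0.009], 0.52)]
key_rest top [([0.556, -0.006, 0.036], 0.74)]
key_rest scene [([0.536, 0.016, 0.037], 0.78), ([0.625, -0.407, 0.035], 0.72)]
screw top [([0.471, 0.303, 0.024], 0.55)]
screw scene [([0.468, 0.302, 0.022], 0.79)]
{'clock': 0.9, 'q': array([ 1.27483069,  0.52135679, -0.0362796 ,  1.59949247,  0.02120728,
        1.02108827, -0.11280194]), 'joint_velocities': array([ 8.07897759e-04, -5.42015743e-04, -3.22973192e-04,  3.97503544e-05,
        8.02970117e-04, -2.16314254e-04,  2.25639298e-04]), 'joint_torque': array([-3.77668960e-05, -9.26869082e+01,  1.98125012e+00, -3.70261145e+01,
        1.86754006e-02,  1.81295807e-03,  1.96622955e-05]), 'position': array([ 0.13987233, -0.60915181,  0.23132066]), 'tcp_rot': array([ 9.93638813e-01,  1.12613982e-01, -3.72900616e-06,  2.10546747e-05]), 'ft_force': array([ 0.41760191,  0.23647553, -0.05578403]), 'ft_torque': array([-0.00739127,  0.05032052,  0.02471183]), 'grip_width': 0.0854369209486703}
```

View pics/t0.png

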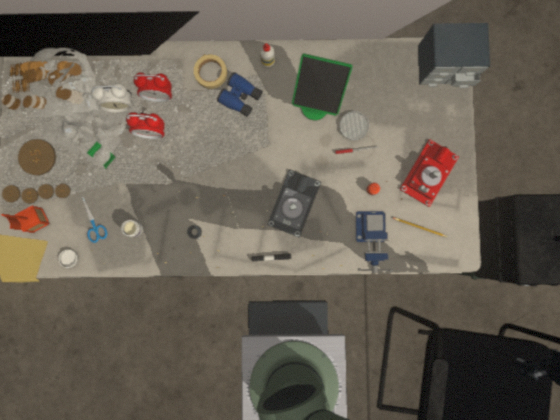

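View pics/s0.png

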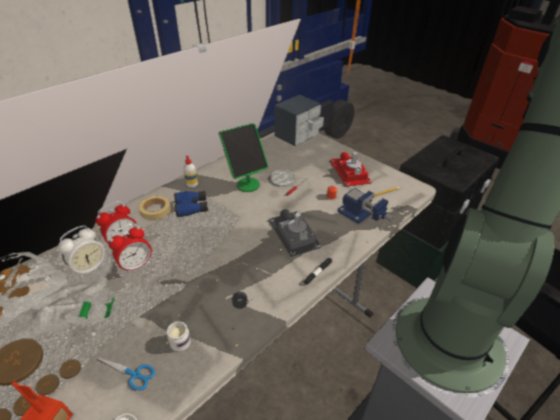

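```bash
python3 - <<'E'
import cv2,numpy as np
t=cv2.imread('pics/t0.png');s=cv2.imread('pics/s0.png')
def c(im,x,y,w,h,f): return cv2.resize(im[y:y+h,x:x+w],(w*f,h*f),interpolation=cv2.INTER_CUBIC)
a=c(t,255,160,80,90,6);b=c(t,174,212,40,40,7);d=c(s,262,195,66,66,6)
e=c(s,225,282,30,30,9)
im=np.zeros((600,800,3),np.uint8)
im[:540,:480]=a; im[:280,490:770]=b; im[290:560,490:760]=e
im=cv2.convertScaleAbs(im,alpha=1.6,beta=10)
cv2.imwrite('pics/c0.png',im)
cv2.imwrite('pics/c1.png',cv2.convertScaleAbs(c(s,260,195,70,66,8),alpha=1.6,beta=10))
E
```

```text
(no output)
```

View pics/c0.png

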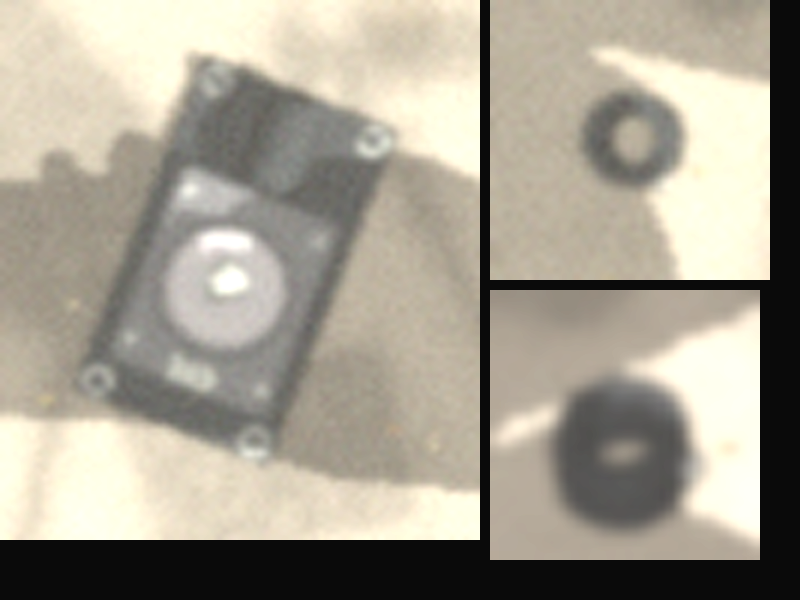

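View pics/c1.png

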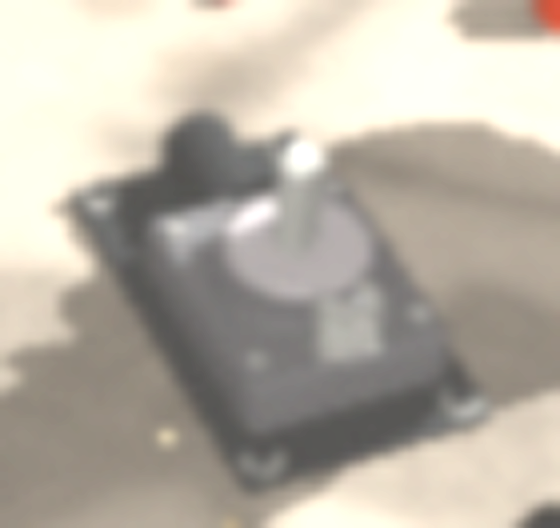

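```bash
python3 - <<'E'
from h import *
for c in('top','scene'):
    np.save(f'{c}.npy',np.mean([r.camera(c).astype(float) for _ in range(8)],0))
t=np.load('top.npy')[:,:,::-1];s=np.load('scene.npy')[:,:,::-1]
def c(im,x,y,w,f,g=1.5,off=0): return np.clip(cv2.resize(im[y:y+w,x:x+w],(w*f,w*f),interpolation=cv2.INTER_CUBIC)*g-off,0,255)
im=np.zeros((600,800,3))
im[:300,:300]=c(t,284,198,20,15,1.5,120)
im[300:600,:300]=c(s,284,206,30,10,1.5,60)
im[:300,310:610]=c(t,184,222,20,15)
im[300:600,310:610]=c(s,225,285,30,10)
cv2.imwrite('pics/c2.png',im)
pts=np.array([(217,80),(373,142),(254,442),(97,380)])/6+[255,160]-0.5+0.5/6
W=np.array([ray('top',u,v,.008) for u,v in pts]);print(W.round(4),W.mean(0))
for a,b in((0,3),(1,2)):
    d=W[a]-W[b];print(np.arctan2(d[1],d[0]),np.hypot(*d[:2]))
for a,b in((0,1),(3,2)):
    d=W[a]-W[b];print(np.arctan2(d[1],d[0])-np.pi/2,np.hypot(*d[:2]))
E
```

```text
[[ 6.551e-01  6.000e-04  8.000e-03]
 [ 6.214e-01 -8.080e-02  8.000e-03]
 [ 4.649e-01 -1.610e-02  8.000e-03]
 [ 4.981e-01  6.530e-02  8.000e-03]] [ 0.55985743 -0.0077432   0.008     ]
-0.39091576683312074 0.16988563230856188
-0.3924707177888718 0.16939019542994585
-0.3927214909464829 0.08815083557906506
-0.3870874091583796 0.08788794258114385[ WARN:0@29.666] global loadsave.cpp:1063 imwrite_ Unsupported depth image for selected encoder is fallbacked to CV_8U.
```

View pics/c2.png

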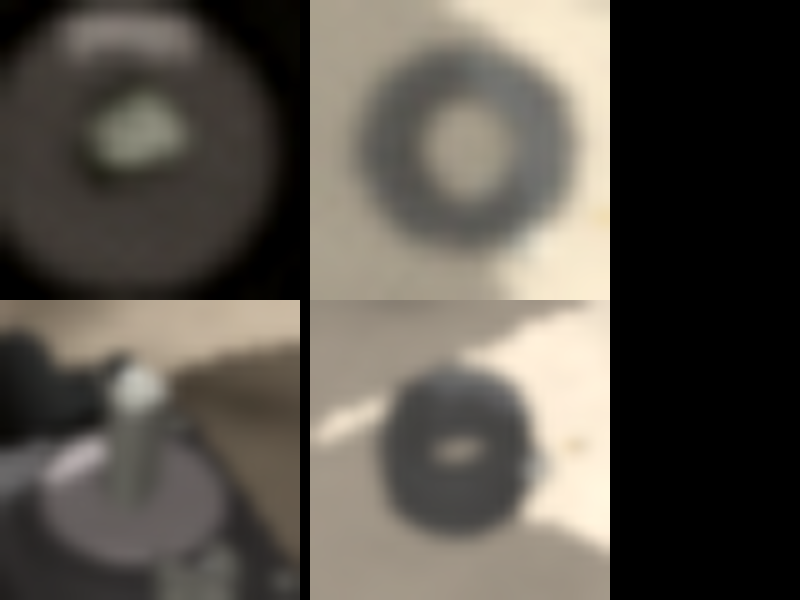

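```bash
python3 - <<'E'
from h import *
def px(x,y,cx,cy,x0,y0,f): return ((x-cx+.5)/f+x0-.5,(y-cy+.5)/f+y0-.5)
t=np.load('top.npy').mean(2)
sub=t[200:212,286:300]
m=np.clip(sub-125,0,None)
print(sub.astype(int))
yy,xx=np.mgrid[200:212,286:300]
for thr in(120,130,140):
    m=np.clip(sub-thr,0,None);cx=(m*xx).sum()/m.sum();cy=(m*yy).sum()/m.sum()
    C=np.cov(np.vstack([xx.ravel(),yy.ravel()]),aweights=m.ravel());w,v=np.linalg.eigh(C)
    print(thr,cx,cy,ray('top',cx,cy,.0995),w,v[:,1])
print('cover',ray('top',*px(142,148,0,0,284,198,15),.055))
u=px(467,148,310,0,184,222,15);c=ray('top',*u,.02);print('collar',c, ray('top',*u,.024))
sc=ray('top',*px(525,245,310,0,184,222,15),.013);d=c-sc;print('screw top',sc,np.arctan2(d[1],d[0]))
sc=ray('scene',*px(535,470,310,300,225,285,10),.013);print('screw scene',sc)
print('ring scene',ray('scene',*px(458,448,310,300,225,285,10),.012))
def blob(c,box,z,thr):
    a=np.load(c+'.npy').mean(2);x,y,w,h=box;s=a[y:y+h,x:x+w];print(s.astype(int))
blob('top',(184,222,20,20),.024,0)
E
```

```text
[[102 117 140 158 160 160 158 160 161 156 144 118  98  86]
 [113 121 135 146 139 136 136 142 148 145 141 123 110  99]
 [119 121 125 128 124 121 119 122 127 127 127 121 116 110]
 [119 120 120 119 116 113 111 115 119 120 119 119 118 117]
 [119 119 119 115 111 113 125 137 135 124 120 120 119 119]
 [118 119 118 115 119 135 147 159 157 140 122 119 119 119]
 [118 118 117 119 134 152 160 166 169 156 133 121 119 120]
 [119 118 114 114 131 154 165 167 163 154 132 121 120 118]
 [119 117 113 107 120 143 153 149 138 130 122 119 120 118]
 [119 118 114 107 102 110 117 116 114 115 116 119 119 120]
 [118 118 116 113 106 108 112 113 116 116 118 118 118 117]
 [120 119 118 118 116 116 117 117 118 118 118 119 118 117]]
120 292.6725363086705 203.86240104718567 [ 5.49722736e-01 -5.03632423e-04  9.95000000e-02] [4.0670831  9.61303829] [0.23698246 0.97151393]
130 292.6668854445398 203.91457565507142 [ 5.49569253e-01 -4.84886242e-04  9.95000000e-02] [ 3.35093072 10.00402235] [0.17331871 0.98486579]
140 292.7200668275478 204.09819936885094 [ 0.54902673 -0.00063342  0.0995    ] [ 2.62761992 10.23855218] [0.153
[... 1294 characters left out ...]
  80 107
  140 148]
 [102 102  98  87  70  57  54  56  70  86  93  89  78  67  71  75  84 114
  143 150]
 [103 101 101  92  76  63  58  57  60  68  73  70  64  63  69  82  98 127
  144 148]
 [103 104 102  98  89  73  60  59  58  59  60  60  60  64  78  97 119 139
  145 143]
 [105 103 102 103  98  88  74  66  64  63  60  62  67  80 107 132 143 148
  149 148]
 [105 105 103 104 101  99  91  86  81  77  73  78  89 106 128 148 151 151
  151 151]
 [104 105 105 104 103 103 101  98  97  94  95  97 113 128 137 148 151 152
  153 152]
 [104 104 104 102 102 103 100 102 102 101 102 105 119 136 145 148 151 153
  154 154]
 [102 103 102 102 102 100 101 101 102 102 102 105 112 131 146 151 152 153
  155 155]]
```

```bash
python3 - <<'E'
from h import *
t=np.load('top.npy').mean(2);s=np.load('scene.npy').mean(2)
yy,xx=np.mgrid[204:209,288:298]
m=np.clip(t[204:209,288:298]-121,0,None)
cx=(m*xx).sum()/m.sum();cy=(m*yy).sum()/m.sum();C=np.cov(np.vstack([xx.ravel(),yy.ravel()]),aweights=m.ravel());w,v=np.linalg.eigh(C)
print(cx,cy,ray('top',cx,cy,.0995),w,v[:,1])
# shaft axis candidates, overlay
yaw=-.391;f=7
th=np.linspace(0,2*np.pi,73)
def circ(x,y,r,z): return np.c_[x+r*np.cos(th),y+r*np.sin(th),np.full(73,z)]
def Dsh(x,y,z,psi,r=10e-3):
    p=np.c_[np.cos(th),np.sin(th)]*r; p[:,0]=np.maximum(p[:,0],-.006); R=np.array([[np.cos(psi),-np.sin(psi)],[np.sin(psi),np.cos(psi)]])
    q=p@R.T; return np.c_[x+q[:,0],y+q[:,1],np.full(73,z)]
out=np.zeros((600,800,3),np.uint8)
x,y=.5425,-.0015
for k,(c,x0,y0) in enumerate((('top',268,180),('scene',262,198))):
    a=np.load(c+'.npy')[y0:y0+50,x0:x0+50,::-1]; a=np.clip(cv2.resize(a,(400,400),interpolation=cv2.INTER_CUBIC)*1.5,0,255).astype(np.uint8)
    for P in(circ(x,y,.03,.055),Dsh(x,y,.096,.35),Dsh(x,y,.055,.35)):
        q=((proj(c,P)-[x0,y0]+.5)*8*16).astype(int); cv2.polylines(a,[q.reshape(-1,1,2)],True,(0,0,255),1,cv2.LINE_AA,4)
    out[:400,400*k:400*k+400]=a
cv2.imwrite('pics/o1.png',out)
E
```

```text
293.03102045428864 206.31534636682113 [ 0.54248949 -0.00145425  0.0995    ] [1.22425416 2.29257542] [-0.98211413  0.18828656]
```

View pics/o1.png

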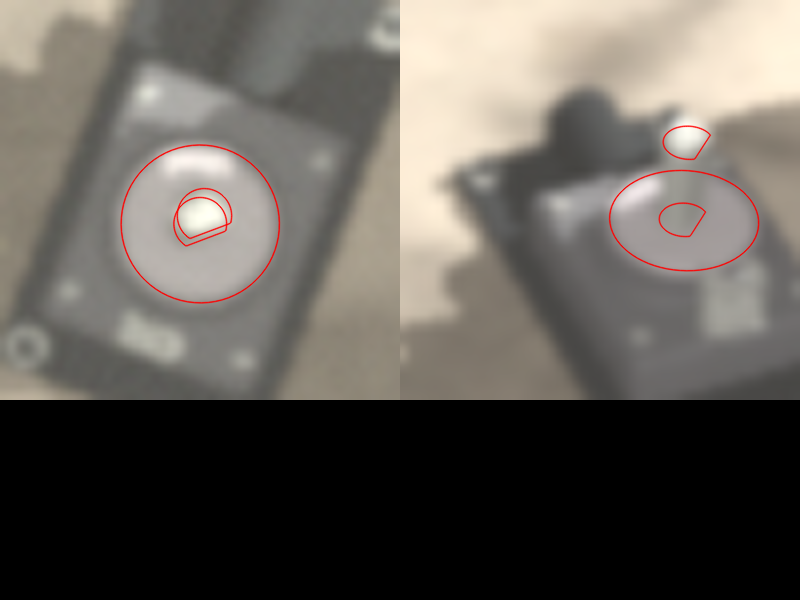

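{"method": "move_arm", "body": {
  "increments": [0,0,-94,0.5285,-0.5025,0.03,1,0,0,-94,0.5285,-0.5025,0.03,1,0,0,-94,0.5285,-0.5025,0.03,1,0,0,-94,0.5285,-0.5025,0.03,1,0,0,-94,0.5285,-0.5025,0.03,1,0,0,-94,0.5285,-0.5025,0.03,1,0,0,-94,0.5285,-0.5025,0.03,1,0,0,-94,0.5285,-0.5025,0.03,1,0,0,-94,0.5285,-0.5025,0.03,1,0,0,-94,0.5285,-0.5025,0.03,1,0,0,-94,0.5285,-0.5025,0.03,1,0,0,-94,0.5285,-0.5025,0.03,1],
  "newtons": 20
}}

```text
clock: 2.7
position: [0.4165, -0.1909, 0.211]
tcp_rot: [0.648, 0.762, 0.0, 0.0]
ft_force: [0.4, -0.4, 0.2]
grip_width: 0.085
```

```bash
cat >> h.py <<'E'
from scipy.spatial.transform import Rotation as Rn
def plan(x,y,z,yawy):
    "increments (deg, m) to have TCP at x,y,z pointing down, tool y at world angle yawy (mod pi)"
    s=r.read_state(); R=Rn.from_quat(s['tcp_rot']).as_matrix()
    for k in (-1,0,1):
        a=yawy+k*np.pi; Y=np.array([np.cos(a),np.sin(a),0]);Z=np.array([0,0,-1.]);T=np.c_[np.cross(Y,Z),Y,Z]
        print(k,Rn.from_matrix(R.T@T).as_rotvec(degrees=True).round(2),(R.T@(np.array([x,y,z])-s['position'])).round(4))
    st()
def st():
    s=r.read_state();R=Rn.from_quat(s['tcp_rot']).as_matrix()
    print('t',round(s['clock'],2),'pos',s['position'].round(4),'yawy',np.arctan2(R[1,1],R[0,1]).round(4),'z',R[:,2].round(4),'F',s['ft_force'].round(1),'M',s['ft_torque'].round(2),'w',round(s['grip_width'],4),'q',s['q'].round(2))
E
python3 -c "
from h import *
plan(.5425,-.001,.2,.3)"
```

```text
-1 [ 6.0000e-02 -5.0000e-02  1.7202e+02] [0.1673 0.1548 0.011 ]
0 [ 0.03  0.04 -7.98] [0.1673 0.1548 0.011 ]
1 [ 6.0000e-02 -5.0000e-02  1.7202e+02] [0.1673 0.1548 0.011 ]
t 2.7 pos [ 0.4165 -0.1909  0.211 ] yawy 0.1608 z [ 7.e-04 -6.e-04 -1.e+00] F [ 0.4 -0.4  0.2] M [-0.   -0.02  0.02] w 0.085 q [ 0.75  0.32 -0.55  2.02  0.22  0.85  0.24]
```

{"method": "move_arm", "body": {
  "increments": [0,0,-8,0.1673,0.1548,0.011,1,0,0,-8,0.1673,0.1548,0.011,1,0,0,-8,0.1673,0.1548,0.011,1,0,0,-8,0.1673,0.1548,0.011,1,0,0,-8,0.1673,0.1548,0.011,1,0,0,-8,0.1673,0.1548,0.011,1,0,0,-8,0.1673,0.1548,0.011,1,0,0,-8,0.1673,0.1548,0.011,1,0,0,-8,0.1673,0.1548,0.011,1,0,0,-8,0.1673,0.1548,0.011,1]
}}

```text
clock: 3.53
position: [0.5424, -0.0047, 0.1998]
tcp_rot: [0.596, 0.803, -0.0, 0.0]
ft_force: [0.7, -0.2, 0.6]
grip_width: 0.0854
```

```bash

python3 -c "
from h import *
plan(.5425,-.001,.069,.3)
snap('top','t1');snap('scene','s1')"
```

```text
-1 [5.000e-02 3.000e-02 1.796e+02] [0.0036 0.0011 0.1308]
0 [-0.02  0.03 -0.4 ] [0.0036 0.0011 0.1308]
1 [5.000e-02 3.000e-02 1.796e+02] [0.0036 0.0011 0.1308]
t 3.53 pos [ 0.5424 -0.0047  0.1998] yawy 0.293 z [-2.e-04 -6.e-04 -1.e+00] F [ 0.7 -0.2  0.6] M [-0.01 -0.   -0.09] w 0.0854 q [ 0.33  0.48 -0.59  1.83  0.33  0.93 -0.11]
```

View pics/s1.png

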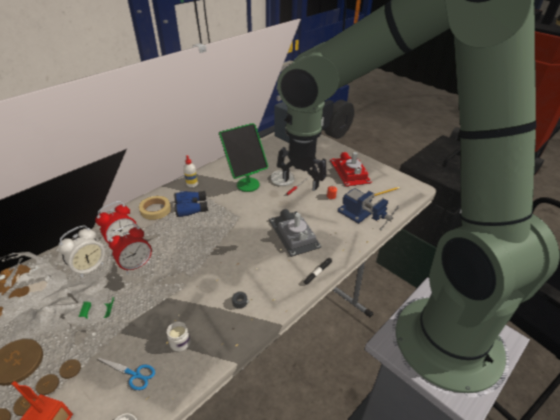

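{"method": "move_arm", "body": {
  "increments": [0,0,0,0.002,0.0005,0.09,1,0,0,0,0.002,0.0005,0.09,1,0,0,0,0.002,0.0005,0.09,1,0,0,0,0.002,0.0005,0.09,1,0,0,0,0.002,0.0005,0.09,1,0,0,0,0.002,0.0005,0.09,1]
}}

```text
clock: 4.13
position: [0.5439, -0.0014, 0.1119]
tcp_rot: [0.596, 0.803, 0.001, 0.001]
ft_force: [0.4, -0.1, 0.2]
grip_width: 0.0853
```

```bash

python3 -c "
from h import *
plan(.5425,-.001,.069,.3)
snap('top','t2');snap('scene','s2')
a=cv2.imread('pics/s2.png')[150:270,240:360];b=cv2.imread('pics/t2.png')[140:260,235:355]
cv2.imwrite('pics/c3.png',cv2.resize(np.hstack([b,a]),(800,400),interpolation=cv2.INTER_CUBIC))"
```

```text
-1 [ 7.0000e-02 -2.2000e-01  1.7967e+02] [ 0.0008 -0.0013  0.0429]
0 [ 0.14  0.04 -0.33] [ 0.0008 -0.0013  0.0429]
1 [ 7.0000e-02 -2.2000e-01  1.7967e+02] [ 0.0008 -0.0013  0.0429]
t 4.13 pos [ 0.5439 -0.0014  0.1119] yawy 0.2942 z [ 0.0026 -0.     -1.    ] F [ 0.4 -0.1  0.2] M [0.02 0.02 0.  ] w 0.0853 q [ 0.28  0.6  -0.53  1.9   0.43  0.75 -0.2 ]
```

View pics/c3.png

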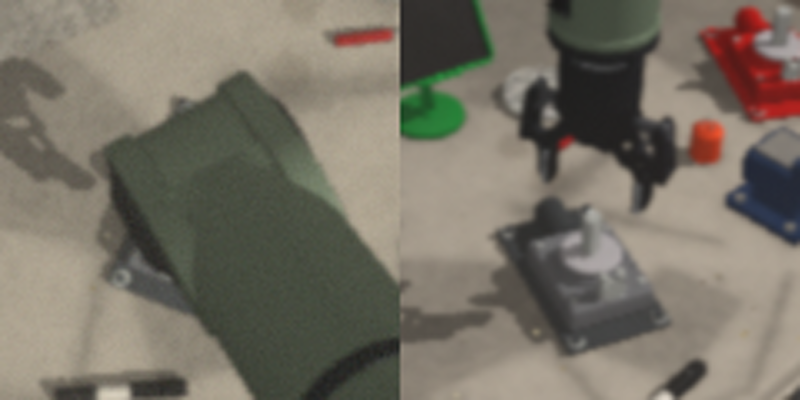

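{"method": "move_arm", "body": {
  "increments": [0,0,0,0.001,-0.0013,0.043,1,0,0,0,0.001,-0.0013,0.043,1,0,0,0,0.001,-0.0013,0.043,1,0,0,0,0.001,-0.0013,0.043,1]
}}

```text
clock: 4.57
position: [0.5418, -0.0006, 0.0683]
tcp_rot: [0.596, 0.803, 0.0, 0.0]
ft_force: [1.0, -0.8, -0.4]
grip_width: 0.0856
```

```bash

python3 -c "
from h import *
plan(.5425,-.001,.069,.3)
snap('scene','s3')
a=cv2.imread('pics/s3.png')[170:250,250:340]
cv2.imwrite('pics/c4.png',cv2.resize(a,(720,640)[:2],interpolation=cv2.INTER_CUBIC)[:600])"
```

```text
-1 [ 2.000e-02 -9.000e-02  1.797e+02] [-0.0006  0.0005 -0.0007]
0 [ 0.06  0.01 -0.3 ] [-0.0006  0.0005 -0.0007]
1 [ 2.000e-02 -9.000e-02  1.797e+02] [-0.0006  0.0005 -0.0007]
t 4.57 pos [ 0.5418 -0.0006  0.0683] yawy 0.2948 z [ 1.e-03  1.e-04 -1.e+00] F [ 1.  -0.8 -0.4] M [ 0.03 -0.01 -0.04] w 0.0856 q [ 0.24  0.67 -0.49  1.92  0.49  0.67 -0.25]
```

View pics/c4.png

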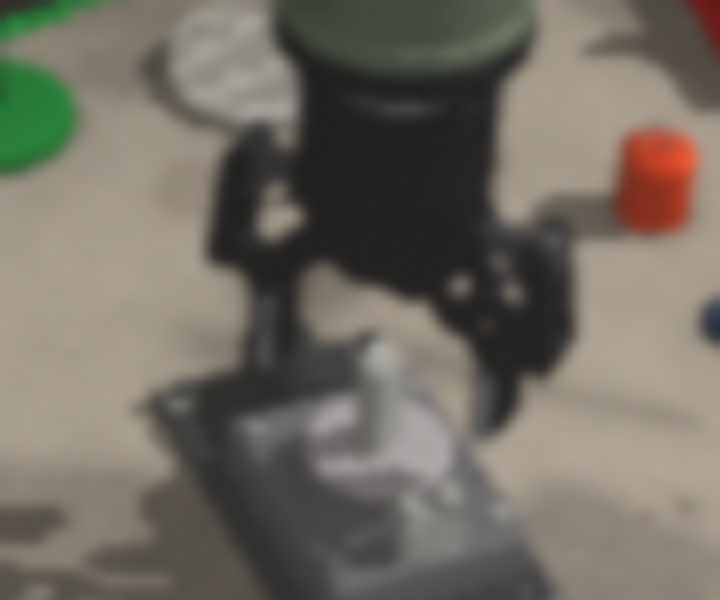

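Jaws straddle the shaft (crop ~(380,390)). Close gently.

{"method": "move_arm", "body": {
  "increments": [0,0,0,0,0,0,-1,0,0,0,0,0,0,-1,0,0,0,0,0,0,-1,0,0,0,0,0,0,-1,0,0,0,0,0,0,-1,0,0,0,0,0,0,-1,0,0,0,0,0,0,-1,0,0,0,0,0,0,-1],
  "newtons": 20
}}

```text
clock: 5.28
position: [0.5441, 0.0002, 0.0675]
tcp_rot: [0.596, 0.803, 0.002, 0.002]
ft_force: [15.7, 3.0, -5.8]
grip_width: 0.0153
```

```bash

python3 -c "
from h import *
st()"
```

```text
t 5.28 pos [5.441e-01 2.000e-04 6.750e-02] yawy 0.295 z [ 0.0057  0.0019 -1.    ] F [15.7  3.  -5.8] M [ 0.56 -3.2   0.04] w 0.0153 q [ 0.24  0.67 -0.49  1.92  0.49  0.66 -0.25]
```

{"method": "move_arm", "body": {
  "increments": [0,0,5,0,0.002,0,-1,0,0,10,0,0.002,0,-1,0,0,15,0,0.002,0,-1,0,0,20,-0.0005,0.002,0,-1,0,0,25,-0.0005,0.002,0,-1,0,0,30,-0.001,0.002,0,-1,0,0,35,-0.001,0.002,0,-1,0,0,39,-0.0012,0.0017,0,-1,0,0,39.3,-0.0012,0.0017,0,-1,0,0,39.3,-0.0012,0.0017,0,-1,0,0,39.3,-0.0012,0.0017,0,-1,0,0,39.3,-0.0012,0.0017,0,-1],
  "newtons": 40
}}

```text
clock: 6.28
position: [0.5446, -0.0011, 0.0675]
tcp_rot: [0.831, 0.556, 0.001, 0.001]
ft_force: [4.4, 1.3, 6.1]
grip_width: 0.0153
```

```bash

python3 -c "
from h import *
st()
snap('scene','s4')
a=cv2.imread('pics/s4.png')[170:250,250:340]
cv2.imwrite('pics/c5.png',cv2.resize(a,(720,640)[:2],interpolation=cv2.INTER_CUBIC)[:600])"
```

```text
t 6.28 pos [ 0.5446 -0.0011  0.0675] yawy -0.3912 z [ 2.9e-03  5.0e-04 -1.0e+00] F [4.4 1.3 6.1] M [ 0.14 -0.81 -0.01] w 0.0153 q [ 0.12  0.64 -0.31  1.93  0.32  0.62 -0.79]
```

View pics/c5.png

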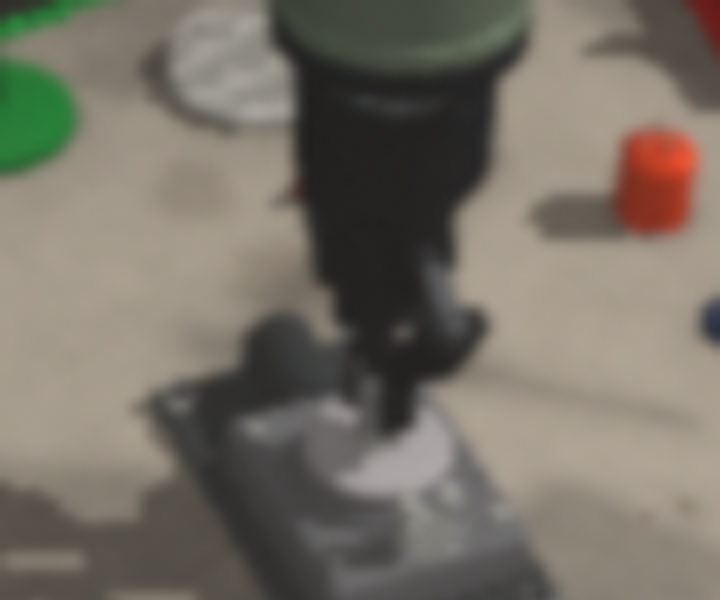

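{"method": "move_arm", "body": {
  "increments": [0,0,0,0,0,0,-0.3,0,0,0,0,0,0,-0.3,0,0,0,0,0,0,-0.3,0,0,0,0,0,0,-0.3,0,0,0,0,0,-0.04,-0.3,0,0,0,0,0,-0.08,-0.3,0,0,0,0,0,-0.12,0,0,0,0,0,0,-0.13,1,0,0,0,0,0,-0.13,1]
}}

```text
clock: 7.08
position: [0.5445, -0.0014, 0.2]
tcp_rot: [0.831, 0.556, 0.002, 0.001]
ft_force: [-0.4, 0.2, -0.9]
grip_width: 0.0654
```

```bash

python3 -c "
from h import *
plan(.474,.303,.2,.49+np.pi/2)
snap('scene','s5')
a=cv2.imread('pics/s5.png')[170:250,250:340]
cv2.imwrite('pics/c6.png',cv2.resize(a,(720,640)[:2],interpolation=cv2.INTER_CUBIC)[:600])"
```

```text
-1 [ 0.22 -0.19 39.48] [ 0.2544 -0.1814 -0.0004]
0 [   0.25    0.29 -140.52] [ 0.2544 -0.1814 -0.0004]
1 [ 0.22 -0.19 39.48] [ 0.2544 -0.1814 -0.0004]
t 7.08 pos [ 0.5445 -0.0014  0.2   ] yawy -0.3917 z [ 5.1e-03 -1.0e-04 -1.0e+00] F [-0.4  0.2 -0.9] M [-0.04  0.05  0.02] w 0.0654 q [ 0.18  0.45 -0.39  1.84  0.21  0.89 -0.7 ]
```

View pics/c6.png

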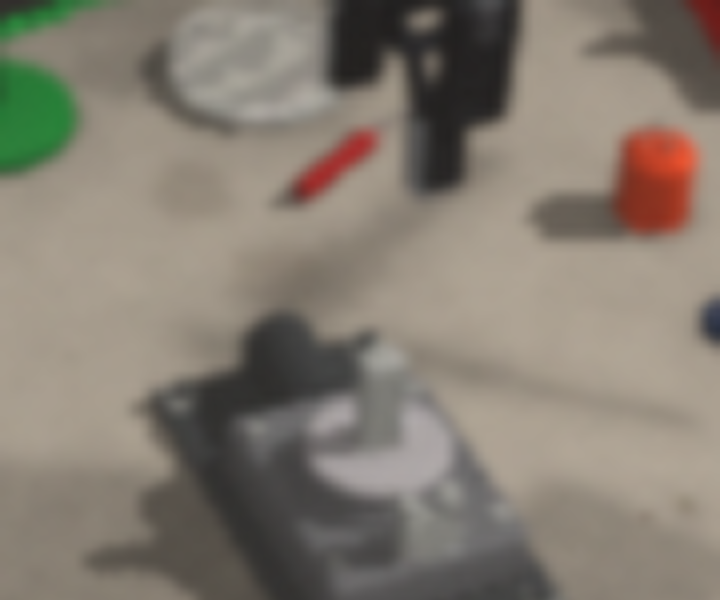

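{"method": "move_arm", "body": {
  "increments": [0,0,-140.5,0.2544,-0.1814,0,1,0,0,-140.5,0.2544,-0.1814,0,1,0,0,-140.5,0.2544,-0.1814,0,1,0,0,-140.5,0.2544,-0.1814,0,1,0,0,-140.5,0.2544,-0.1814,0,1,0,0,-140.5,0.2544,-0.1814,0,1,0,0,-140.5,0.2544,-0.1814,0,1,0,0,-140.5,0.2544,-0.1814,0,1,0,0,-140.5,0.2544,-0.1814,0,1,0,0,-140.5,0.2544,-0.1814,0,1,0,0,-140.5,0.2544,-0.1814,0,1,0,0,-140.5,0.2544,-0.1814,0,1]
}}

```text
clock: 8.13
position: [0.4718, 0.3028, 0.1952]
tcp_rot: [0.226, 0.974, -0.001, -0.001]
ft_force: [-0.2, -0.3, -0.1]
grip_width: 0.0854
```

```bash

python3 -c "
from h import *
plan(.474,.303,.12,.49+np.pi/2)
for c in('top','scene'):
    np.save(f'{c}2.npy',np.mean([r.camera(c).astype(float) for _ in range(4)],0))
t=np.load('top2.npy')[:,:,::-1];s=np.load('scene2.npy')[:,:,::-1]
a=cv2.resize(t[155:255,245:345],(400,400),interpolation=cv2.INTER_CUBIC)
b=cv2.resize(t[195:220,280:305],(400,400),interpolation=cv2.INTER_CUBIC)*1.5
cv2.imwrite('pics/c7.png',np.clip(np.hstack([a,b]),0,255).astype(np.uint8))
"
```

```text
-1 [-1.5000e-01  5.0000e-02  1.2584e+02] [-0.002   0.0012  0.0752]
0 [-4.000e-02 -1.300e-01 -5.416e+01] [-0.002   0.0012  0.0752]
1 [-1.5000e-01  5.0000e-02  1.2584e+02] [-0.002   0.0012  0.0752]
t 8.13 pos [0.4718 0.3028 0.1952] yawy 1.1156 z [-2.2e-03 -7.0e-04 -1.0e+00] F [-0.2 -0.3 -0.1] M [-0.03 -0.   -0.02] w 0.0854 q [-0.12  0.57 -0.79  1.78  0.47  1.    0.02]
```

View pics/c7.png

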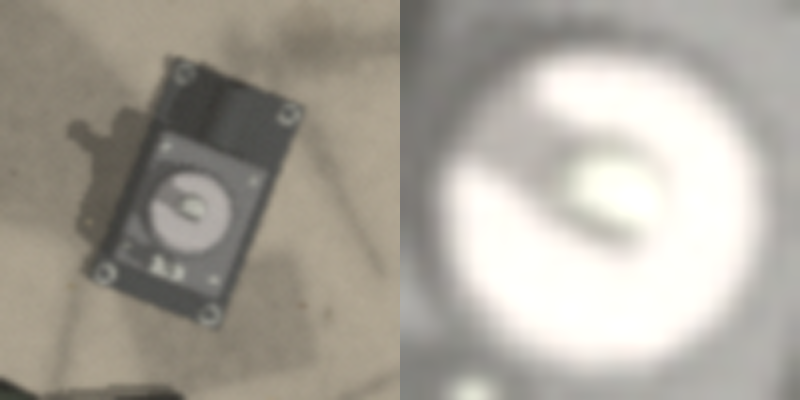

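{"method": "move_arm", "body": {
  "increments": [0,0,-54,-0.002,0.001,0.03,1,0,0,-54,-0.002,0.001,0.06,1,0,0,-54,-0.002,0.001,0.075,1,0,0,-54,-0.002,0.001,0.075,1,0,0,-54,-0.002,0.001,0.075,1,0,0,-54,-0.002,0.001,0.075,1,0,0,-54,-0.002,0.001,0.075,1,0,0,-54,-0.002,0.001,0.075,1,0,0,-54,-0.002,0.001,0.075,1,0,0,-54,-0.002,0.001,0.075,1]
}}

```text
clock: 9.37
position: [0.4747, 0.3029, 0.1217]
tcp_rot: [-0.236, 0.972, 0.0, -0.0]
ft_force: [-0.0, -0.1, 0.7]
grip_width: 0.0856
```

```bash

python3 -c "
from h import *
plan(.4743,.303,.006,.49+np.pi/2)
snap('scene','s6')
a=cv2.imread('pics/s6.png')[230:330,180:300]
cv2.imwrite('pics/c8.png',cv2.resize(a,(720,600),interpolation=cv2.INTER_CUBIC))"
```

```text
-1 [-1.0000e-02 -1.0000e-02  1.7924e+02] [0.0003 0.0003 0.1157]
0 [ 0.01 -0.01 -0.76] [0.0003 0.0003 0.1157]
1 [-1.0000e-02 -1.0000e-02  1.7924e+02] [0.0003 0.0003 0.1157]
t 9.37 pos [0.4747 0.3029 0.1217] yawy 2.0475 z [-2.e-04  1.e-04 -1.e+00] F [-0.  -0.1  0.7] M [ 0.    0.01 -0.05] w 0.0856 q [-0.04  0.74 -0.94  1.83  0.73  0.96  0.75]
```

View pics/c8.png

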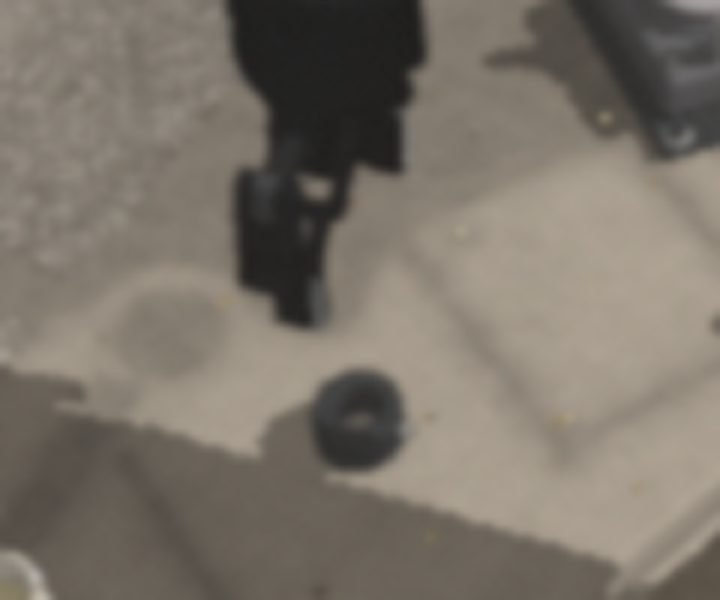

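{"method": "move_arm", "body": {
  "increments": [0,0,-0.8,0,0,0.035,1,0,0,-0.8,0,0,0.07,1,0,0,-0.8,0,0,0.1,1,0,0,-0.8,0,0,0.115,1,0,0,-0.8,0,0,0.118,1,0,0,-0.8,0,0,0.118,1]
}}

```text
clock: 9.92
position: [0.4745, 0.3033, 0.0039]
tcp_rot: [-0.244, 0.97, -0.0, -0.0]
ft_force: [0.1, -0.7, 0.6]
grip_width: 0.0853
```

```bash

python3 -c "
from h import *
plan(.4743,.303,.002,.49+np.pi/2)
snap('scene','s7')
a=cv2.imread('pics/s7.png')[230:330,180:300]
cv2.imwrite('pics/c9.png',cv2.resize(a,(720,600),interpolation=cv2.INTER_CUBIC))"
```

```text
-1 [ 5.0000e-02  1.0000e-02 -1.7979e+02] [ 0.0003 -0.0001  0.0019]
0 [ 0.01 -0.03  0.21] [ 0.0003 -0.0001  0.0019]
1 [ 5.0000e-02  1.0000e-02 -1.7979e+02] [ 0.0003 -0.0001  0.0019]
t 9.92 pos [0.4745 0.3033 0.0039] yawy 2.0644 z [-6.e-04 -2.e-04 -1.e+00] F [ 0.1 -0.7  0.6] M [-0.   -0.05 -0.01] w 0.0853 q [-0.13  0.9  -0.8   1.87  0.91  0.79  0.63]
```

View pics/c9.png

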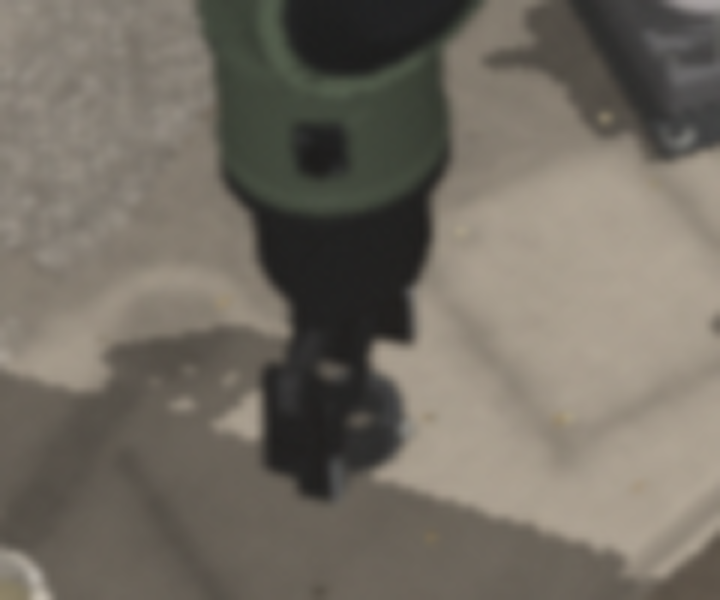

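```bash

python3 -c "
from h import *
print(ray('top',186.55,231,.024)[1]-.0215,ray('top',201.4,231,0)[1]+.0215)
print(ray('top',193.5,224.77,.024)[0]-.0215,ray('top',193.5,238.2,0)[0]+.0215)
"
```

```text
0.3040339412536173 0.30507093450941253
0.4728450748261691 0.4745844794293804
```

{"method": "move_arm", "body": {
  "increments": [0,0,0,0,0,0.001,-1,0,0,0,0,0,0.001,-1,0,0,0,0,0,0.001,-1,0,0,0,0,0,0.001,-1,0,0,0,0,0,0.001,-1,0,0,0,0,0,0.001,-1,0,0,0,0,0,0.001,-1],
  "newtons": 60
}}

```text
clock: 10.55
position: [0.4753, 0.3031, 0.004]
tcp_rot: [-0.244, 0.97, -0.0, 0.001]
ft_force: [-2.9, -3.8, 17.1]
grip_width: 0.0405
```

```bash

python3 -c "
from h import *
st()"
```

```text
t 10.55 pos [0.4753 0.3031 0.004 ] yawy 2.0647 z [ 1.5e-03  2.0e-04 -1.0e+00] F [-2.9 -3.8 17.1] M [-0.9   0.5  -0.07] w 0.0405 q [-0.13  0.9  -0.8   1.87  0.92  0.79  0.63]
```

{"method": "move_arm", "body": {
  "increments": [0,0,0,0,0,-0.03,-1,0,0,0,0,0,-0.06,-1,0,0,0,0,0,-0.1,-1,0,0,0,0,0,-0.14,-1,0,0,0,0,0,-0.18,-1,0,0,0,0,0,-0.197,-1,0,0,0,0,0,-0.197,-1]
}}

```text
clock: 11.13
position: [0.4759, 0.304, 0.2042]
tcp_rot: [-0.244, 0.97, 0.001, 0.003]
ft_force: [0.1, -0.4, -1.5]
grip_width: 0.0407
```

```bash

python3 -c "
from h import *
plan(.5423,-.0011,.2,-.391+np.pi/2)
for c in('top','scene'):
    np.save(f'{c}3.npy',np.mean([r.camera(c).astype(float) for _ in range(4)],0))
p=proj('scene',r.read_state()['position'])[0];print(p)
s=np.load('scene3.npy')[:,:,::-1];x,y=(p-[40,45]).astype(int)
cv2.imwrite('pics/c10.png',np.clip(cv2.resize(s[y:y+75,x:x+80],(640,600),interpolation=cv2.INTER_CUBIC)*1.8,0,255).astype(np.uint8))"
```

```text
-1 [  -0.38    0.17 -129.3 ] [ 0.0862 -0.3001  0.0037]
0 [ 0.14  0.31 50.7 ] [ 0.0862 -0.3001  0.0037]
1 [  -0.38    0.17 -129.3 ] [ 0.0862 -0.3001  0.0037]
t 11.13 pos [0.4759 0.304  0.2042] yawy 2.0647 z [ 0.0052  0.0027 -1.    ] F [ 0.1 -0.4 -1.5] M [-0.01 -0.02  0.01] w 0.0407 q [ 0.02  0.64 -1.02  1.76  0.62  1.09  0.85]
[235.56481481 252.95155662]
```

View pics/c10.png

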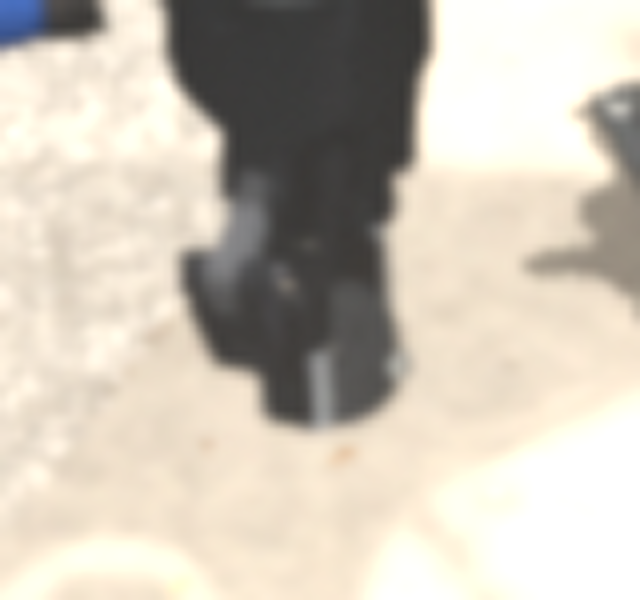

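```bash
cat > ov.py <<'E'
from h import *
def ov(src,c,out,dzs,ex=0,f=10,w=60,yaw_off=-np.pi/2,lab=True):
    s=r.read_state();P=s['position'];R=Rn.from_quat(s['tcp_rot']).as_matrix()
    a=np.arctan2(R[1,1],R[0,1])+yaw_off
    p=proj(c,P)[0];x0,y0=(p-[w//2,w//2]).astype(int)
    im=np.load(src)[:,:,::-1][y0:y0+w,x0:x0+w];im=np.clip(cv2.resize(im,(w*f,w*f),interpolation=cv2.INTER_CUBIC)*1.8,0,255).astype(np.uint8)
    th=np.linspace(0,2*np.pi,73); cen=P+ex*R[:,0]
    for k,dz in enumerate(dzs):
        col=[(0,0,255),(0,200,0),(255,0,0)][k]
        def dr(Q):
            q=((proj(c,Q)-[x0,y0]+.5)*f*16).astype(int);cv2.polylines(im,[q.reshape(-1,1,2)],False,col,1,cv2.LINE_AA,4)
        for z in(0,.024): dr(cen+np.c_[.0215*np.cos(th),.0215*np.sin(th),0*th+z+dz])
        sd=np.array([np.cos(a),np.sin(a),0]);dr(np.array([cen-sd*.0215+[0,0,dz+.012],cen-sd*.0255+[0,0,dz+.012]]))
        # near finger tip edge at pad
        Y=R[:,1];X=R[:,0]
        for sg in(1,-1): dr(np.array([P+sg*.0215*Y+[0,0,dz]-.011*X,P+sg*.0215*Y+[0,0,dz]+.011*X]))
    cv2.imwrite(out,im)
E
python3 -c "
from ov import *
ov('scene3.npy','scene','pics/o2.png',[0,-.004])
print(open('/dev/null').read())"
```

```text
(no output)
```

View pics/o2.png

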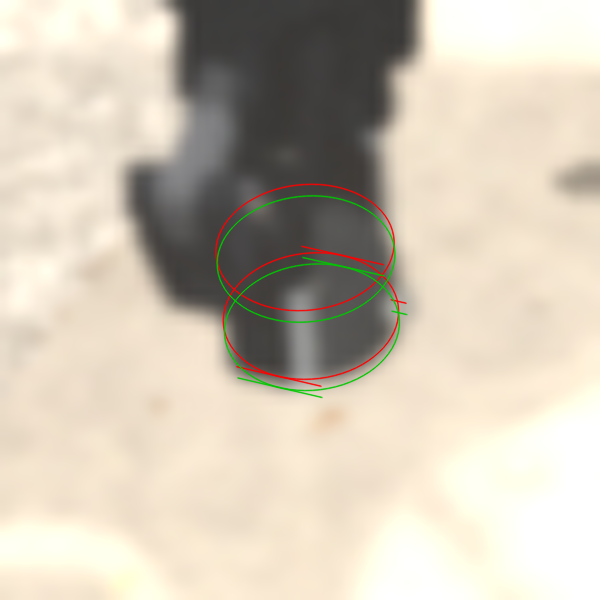

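{"method": "move_arm", "body": {
  "increments": [0,0,50.7,0.0855,-0.3001,0.004,-1,0,0,50.7,0.0855,-0.3001,0.004,-1,0,0,50.7,0.0855,-0.3001,0.004,-1,0,0,50.7,0.0855,-0.3001,0.004,-1,0,0,50.7,0.0855,-0.3001,0.004,-1,0,0,50.7,0.0855,-0.3001,0.004,-1,0,0,50.7,0.0855,-0.3001,0.004,-1,0,0,50.7,0.0855,-0.3001,0.004,-1,0,0,50.7,0.0855,-0.3001,0.004,-1,0,0,50.7,0.0855,-0.3001,0.004,-1,0,0,50.7,0.0855,-0.3001,0.004,-1,0,0,50.7,0.0855,-0.3001,0.004,-1]
}}

```text
clock: 12.53
position: [0.5416, -0.0005, 0.1956]
tcp_rot: [0.193, 0.981, 0.0, -0.0]
ft_force: [0.3, 0.7, -1.1]
grip_width: 0.0411
```

```bash

python3 -c "
from ov import *
plan(.5427,-.0013,.108,-.391+np.pi/2)
for c in('scene',):
    np.save(f'{c}4.npy',np.mean([r.camera(c).astype(float) for _ in range(4)],0))
ov('scene4.npy','scene','pics/o3.png',[-.004])
"
```

```text
-1 [ 4.0000e-02  4.0000e-02 -1.7985e+02] [-0.0013 -0.0004  0.0876]
0 [ 0.02 -0.03  0.15] [-0.0013 -0.0004  0.0876]
1 [ 4.0000e-02  4.0000e-02 -1.7985e+02] [-0.0013 -0.0004  0.0876]
t 12.53 pos [ 5.416e-01 -5.000e-04  1.956e-01] yawy 1.1823 z [-3.e-04  6.e-04 -1.e+00] F [ 0.3  0.7 -1.1] M [-0.02  0.09  0.03] w 0.0411 q [ 0.48  0.54 -0.81  1.83  0.47  0.98  0.65]
```

View pics/o3.png

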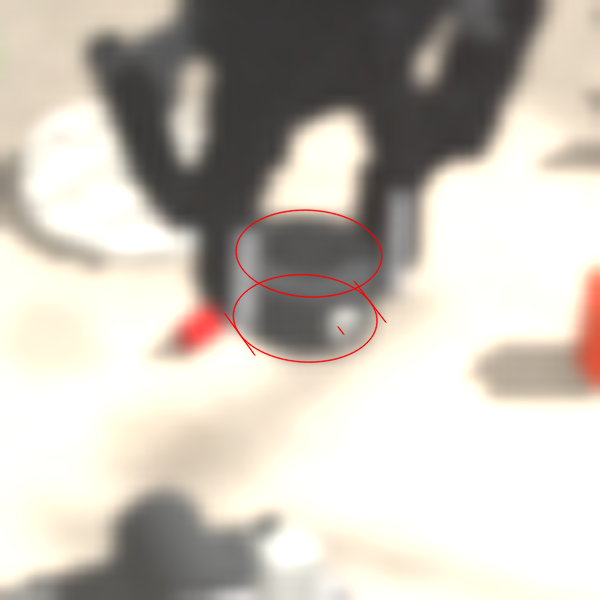

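{"method": "move_arm", "body": {
  "increments": [0,0,0,-0.001,0,0.03,-1,0,0,0,-0.001,0,0.06,-1,0,0,0,-0.001,0,0.08,-1,0,0,0,-0.001,0,0.086,-1,0,0,0,-0.001,0,0.086,-1,0,0,0,-0.001,0,0.086,-1]
}}

```text
clock: 13.23
position: [0.5432, -0.0017, 0.1106]
tcp_rot: [0.194, 0.981, 0.0, 0.0]
ft_force: [0.2, -0.9, 0.1]
grip_width: 0.0407
```

```bash

python3 -c "
from ov import *
plan(.5427,-.0013,.108,-.391+np.pi/2)
for c in('scene',):
    np.save(f'{c}5.npy',np.mean([r.camera(c).astype(float) for _ in range(4)],0))
ov('scene5.npy','scene','pics/o4.png',[-.004])
"
```

```text
-1 [-4.0000e-02  5.0000e-02 -1.7994e+02] [0.0006 0.0002 0.0026]
0 [0.03 0.02 0.06] [0.0006 0.0002 0.0026]
1 [-4.0000e-02  5.0000e-02 -1.7994e+02] [0.0006 0.0002 0.0026]
t 13.23 pos [ 0.5432 -0.0017  0.1106] yawy 1.1808 z [ 6.e-04  3.e-04 -1.e+00] F [ 0.2 -0.9  0.1] M [-0.02 -0.05 -0.  ] w 0.0407 q [ 0.42  0.66 -0.73  1.89  0.59  0.82  0.55]
```

View pics/o4.png

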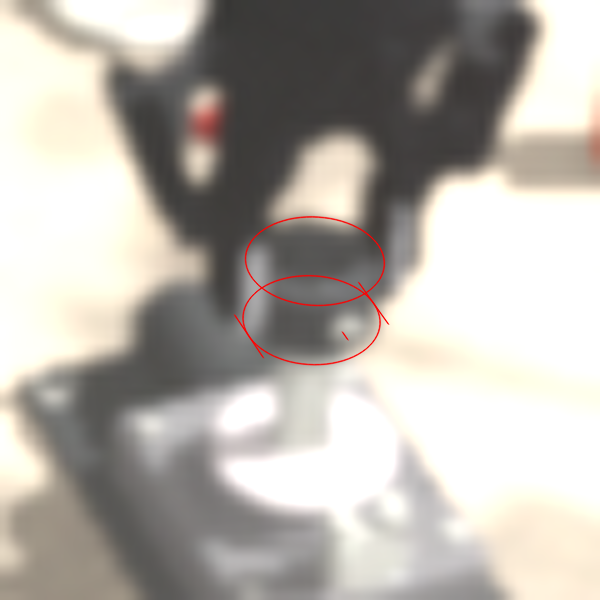

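{"method": "move_arm", "body": {
  "increments": [0,0,0,0.0005,0,0.003,-1,0,0,0,0.0005,0,0.006,-1,0,0,0,0.0005,0,0.009,-1,0,0,0,0.0005,0,0.011,-1,0,0,0,0.0005,0,0.013,-1,0,0,0,0.0005,0,0.015,-1,0,0,0,0.0005,0,0.015,-1]
}}

```text
clock: 14.02
position: [0.5427, -0.0014, 0.0945]
tcp_rot: [0.194, 0.981, 0.001, 0.0]
ft_force: [4.2, 4.3, -2.2]
grip_width: 0.0408
```

```bash

python3 -c "
from ov import *
plan(.5427,-.0013,.08,-.391+np.pi/2)"
```

```text
-1 [-2.0000e-02  1.0000e-01 -1.7995e+02] [0.     0.0001 0.0145]
0 [0.06 0.01 0.05] [0.     0.0001 0.0145]
1 [-2.0000e-02  1.0000e-01 -1.7995e+02] [0.     0.0001 0.0145]
t 14.02 pos [ 0.5427 -0.0014  0.0945] yawy 1.1807 z [ 6.e-04  9.e-04 -1.e+00] F [ 4.2  4.3 -2.2] M [ 1.01 -0.9   0.02] w 0.0408 q [ 0.4   0.68 -0.72  1.9   0.61  0.79  0.53]
```

{"method": "move_arm", "body": {
  "increments": [0,0,0,-0.0003,0.0007,0.002,-1,0,0,0,-0.0003,0.0007,0.004,-1,0,0,0,-0.0003,0.0007,0.006,-1,0,0,0,-0.0003,0.0007,0.008,-1,0,0,0,-0.0003,0.0007,0.01,-1,0,0,0,-0.0003,0.0007,0.012,-1,0,0,0,-0.0003,0.0007,0.014,-1,0,0,0,-0.0003,0.0007,0.015,-1]
}}

```text
clock: 14.68
position: [0.5429, -0.0014, 0.0795]
tcp_rot: [0.194, 0.981, 0.0, -0.0]
ft_force: [1.2, 3.7, 1.2]
grip_width: 0.0408
```

```bash

python3 -c "
from ov import *
plan(.5427,-.0013,.055,-.391+np.pi/2)"
```

```text
-1 [ 1.0000e-02  1.0000e-02 -1.7997e+02] [0.0002 0.     0.0245]
0 [ 0.01 -0.01  0.03] [0.0002 0.     0.0245]
1 [ 1.0000e-02  1.0000e-02 -1.7997e+02] [0.0002 0.     0.0245]
t 14.68 pos [ 0.5429 -0.0014  0.0795] yawy 1.1803 z [-1.e-04  2.e-04 -1.e+00] F [1.2 3.7 1.2] M [ 0.82 -0.38  0.02] w 0.0408 q [ 0.39  0.7  -0.7   1.91  0.64  0.77  0.51]
```

{"method": "move_arm", "body": {
  "increments": [0,0,0,0,0.0004,0.003,-1,0,0,0,0,0.0004,0.006,-1,0,0,0,0,0.0004,0.009,-1,0,0,0,0,0.0004,0.012,-1,0,0,0,0,0.0004,0.015,-1,0,0,0,0,0.0004,0.017,-1,0,0,0,0,0.0004,0.019,-1,0,0,0,0,0.0004,0.019,-1]
}}

```text
clock: 15.35
position: [0.5428, -0.0012, 0.0603]
tcp_rot: [0.194, 0.981, -0.0, -0.0]
ft_force: [1.9, 1.6, -3.3]
grip_width: 0.0407
```

```bash

python3 -c "
from ov import *
plan(.5427,-.0013,.053,-.391+np.pi/2)"
```

```text
-1 [ 4.0000e-02 -2.0000e-02 -1.7997e+02] [ 0.0001 -0.0002  0.0073]
0 [-0.01 -0.03  0.03] [ 0.0001 -0.0002  0.0073]
1 [ 4.0000e-02 -2.0000e-02 -1.7997e+02] [ 0.0001 -0.0002  0.0073]
t 15.35 pos [ 0.5428 -0.0012  0.0603] yawy 1.1802 z [-5.e-04 -1.e-04 -1.e+00] F [ 1.9  1.6 -3.3] M [ 0.29 -0.22 -0.03] w 0.0407 q [ 0.37  0.73 -0.67  1.92  0.67  0.74  0.49]
```

{"method": "move_arm", "body": {
  "increments": [0,0,0,0,0,0.001,-1,0,0,0,0,0,0.002,-1,0,0,0,0,0,0.003,-1,0,0,0,0,0,0.004,-1,0,0,0,0,0,0.005,-1,0,0,0,0,0,0.005,-1,0,0,0,0,0,0.005,-1],
  "newtons": 80
}}

```text
clock: 15.93
position: [0.543, -0.0012, 0.0557]
tcp_rot: [0.194, 0.981, -0.0, -0.0]
ft_force: [-1.4, 0.1, 3.9]
grip_width: 0.0397
```

```bash

python3 -c "
from h import *
st()"
```

```text
t 15.93 pos [ 0.543  -0.0012  0.0557] yawy 1.1801 z [-1.e-04 -1.e-04 -1.e+00] F [-1.4  0.1  3.9] M [0.   0.26 0.01] w 0.0397 q [ 0.37  0.73 -0.67  1.92  0.67  0.73  0.48]
```

{"method": "move_arm", "body": {
  "increments": [0,0,0,0,0,0.001,-1,0,0,0,0,0,0.002,-1,0,0,0,0,0,0.002,-1,0,0,0,0,0,0.002,-1]
}}

```text
clock: 16.27
position: [0.543, -0.0011, 0.0537]
tcp_rot: [0.194, 0.981, -0.0, -0.0]
ft_force: [-1.7, 0.2, 4.4]
grip_width: 0.0402
```

```bash

python3 -c "
from h import *
st()"
```

```text
t 16.27 pos [ 0.543  -0.0011  0.0537] yawy 1.1802 z [-1.e-04 -1.e-04 -1.e+00] F [-1.7  0.2  4.4] M [-0.05  0.27 -0.04] w 0.0402 q [ 0.37  0.74 -0.67  1.92  0.68  0.72  0.48]
```

{"method": "move_arm", "body": {
  "increments": [0,0,0,0,0,0.001,-1,0,0,0,0,0,0.001,-1,0,0,0,0,0,0.001,-1]
}}

```text
clock: 16.52
position: [0.5431, -0.0011, 0.0532]
tcp_rot: [0.194, 0.981, -0.0, 0.0]
ft_force: [-4.8, -0.3, 13.9]
grip_width: 0.0404
```

```bash

python3 -c "
from h import *
st()"
```

```text
t 16.52 pos [ 0.5431 -0.0011  0.0532] yawy 1.1802 z [ 2.e-04 -4.e-04 -1.e+00] F [-4.8 -0.3 13.9] M [-0.24  0.93 -0.01] w 0.0404 q [ 0.37  0.74 -0.66  1.92  0.68  0.72  0.48]
```

{"method": "move_arm", "body": {
  "increments": [0,0,0,0.0003,0,0.0005,-1,0,0,0,0.0003,0,0.0005,-1,0,0,0,0.0003,0,0.0005,-1,0,0,0,0.0003,0,0.0005,-1,0,0,0,0.0003,0,0.0005,-1,0,0,0,0.0003,0,0.0005,-1]
}}

```text
clock: 17.02
position: [0.5431, -0.0011, 0.0531]
tcp_rot: [0.194, 0.981, -0.0, 0.001]
ft_force: [-5.3, -2.0, 21.1]
grip_width: 0.0402
```

```bash

python3 -c "
from ov import *
st()
for c in('scene','top'):
    np.save(f'{c}6.npy',np.mean([r.camera(c).astype(float) for _ in range(4)],0))
ov('scene6.npy','scene','pics/o5.png',[-.004])
st()
for n in ('marker','jar','needle_file'):
    print(n,[(world('scene',d['position']).round(3).tolist(),round(d['confidence'],2)) for d in r.recognise(n,'scene')])"
```

```text
t 17.02 pos [ 0.5431 -0.0011  0.0531] yawy 1.1801 z [ 9.e-04 -7.e-04 -1.e+00] F [-5.3 -2.  21.1] M [-0.43  1.15 -0.02] w 0.0402 q [ 0.36  0.74 -0.66  1.92  0.68  0.72  0.47]
t 17.42 pos [ 0.5431 -0.0012  0.053 ] yawy 1.18 z [ 9.e-04 -7.e-04 -1.e+00] F [-5.7 -1.6 21.8] M [-0.4   1.16  0.01] w 0.0403 q [ 0.36  0.74 -0.66  1.92  0.68  0.72  0.47]
marker [([0.389, 0.072, 0.017], 0.73)]
jar [([0.48, 0.494, 0.039], 0.65)]
needle_file []
```

View pics/o5.png

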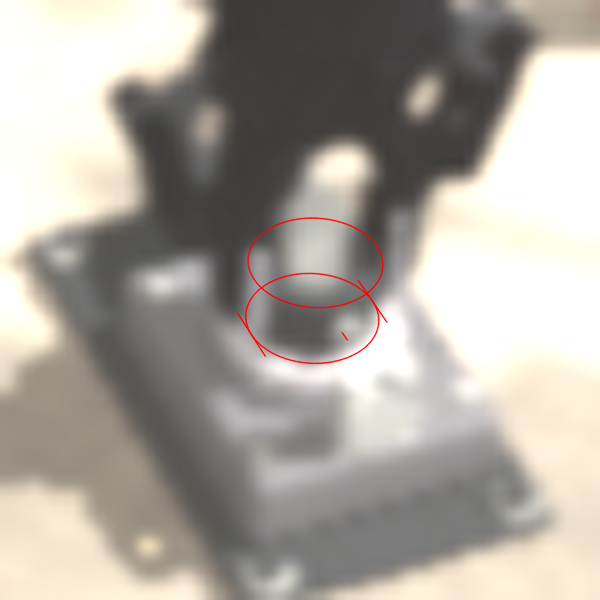

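```bash
python3 -c "
from h import *
r.close_job(); st()"
```

```text
the job is handed in; nothing more can be done
the job is handed in; nothing more can be done
```

The job is handed in after about 17.4 s of the 50 s allowed, with the collar still gripped and pressing the cover down. No verdict was reported, so what follows is my own last checks.

- **Shaft:** I gripped the bare shaft by its flat (15.3 mm read across it, against 16 mm expected) and turned it 0.69 rad to the gearbox's yaw of -0.391. The fingers were shut on it for about 0.4 s after the turn. A top picture afterwards showed the flat facing the key rest.
- **Collar:** I gripped it square to its set screw and lowered it over the shaft. The screw went down past the shaft top without catching.
- **Cover:** I pressed until the force rose sharply at TCP height 0.053 m. The TCP sat 4 mm above the collar's underside when I gripped it on the table. That puts the underside at about 49 mm, which is the home height.
- **Final hold:** The upward force on the tool held steady at about 21 N with the grip set to 80 N. The tool was within about 0.001 rad of vertical, and there was a sideways force of about 6 N.
- **Marker, jar and file:** The marker and jar were found within about 3 mm of where they started, within the recogniser's error. The network did not find the file in the last picture. The arm never went near it at low height, but I did not confirm its position at the end.
- **Disagreements:** The finger opening on the collar read 40.3 mm against 43 mm expected. The scene camera showed the collar's screw about 1 pixel higher than the model predicted, much like the shift seen earlier at the shaft top, so I put it down to calibration.

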